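# Return the tray at the counter

## Robot

A 6-joint arm with a two-finger parallel gripper is mounted at the origin on a cart in front of the work surface, level with it; the furniture and walls round the work are solid. World frame = base frame: x ahead of the robot, y to its left, z up, the work surface at z = 0. Lengths are in m, angles in degrees, forces in N, time in s.
With the tool pointing down it reaches from about 0.3 to 0.825 m from the base axis. Payload 5.4 kg.
Tool frame: the origin (TCP) lies midway between the tips of the shut fingers; the grasp point (between the pads) lies 19 mm behind it; z points along the fingers, y is the line along which they close (so a half turn about z gives the same grasp; the last joint's range is limited). The gripper opens to 92 mm and grips with 3 to 60 N. Pads are 20 mm wide; open, the fingers measure 128 mm over their backs; the gripper's body (75 mm by 189 mm) begins 69 mm behind the grasp point.
Start: joints at [-79.017, 9.076, 91.501, -0, 79.423, -12.038], TCP at [0.225, -0.529, 0.215] pointing down, gripper open.
Joint ranges: [-166.64, 166.64], [-54.1, 131.32], [10.49, 154.53], [-73.88, 253.88], [9.74, 151.15], [-171.62, 171.62]. Speed limits (degrees/s): [147.25, 147.25, 180, 180, 180, 180].

## Interface

Orientations are given as a 3x3 rotation matrix whose columns are the frame's x, y, z axes.
In Python, from rig import bot gives the robot as it stands. The module is installed in compiled form; this text tells all that it offers.
- The arm moves only by the shell command python3 -m pendant 'ROWS'. ROWS is JSON, a list of rows, each a list of 7 numbers: the shift along the tool's x, y, z normalised to -1 to 1, where 1 is 20 cm, then the turn, a rotation vector about the tool's x, y, z normalised to -1 to 1, where 1 is 90 degrees, then the opening, from -1 (shut) to 1 (fully open), so that 0 is half open. A call has 1 to 12 rows; each row shifts and turns the commanded pose from where the row before left it, along the tool's axes as they then stand; what a row does not reach is not made up. A row lasts 1/8 s, in which the tool goes at most 62.5 mm and 10.7 degrees, less where a joint would pass 70% of its speed; a pose out of reach is approached as far as the arm can. A call with a number of a shift or a turn outside -1 to 1 is refused whole. A call with a gripper value outside its range is refused whole. The fingers move at their own pace and stop on an object; the grip force is fixed at half the most. Time passes only in rows, so rows that do not move let the fingers close. It gives the time, the measured TCP pose, the force, the opening and the grip force at its end, in the units of the state.
- bot.state(): the state, without advancing time (a new reading comes with each control period).
- bot.capture(name): name is "scene" or "top" or "wrist"; returns (picture, depth): 384x512x3 uint8, red, green, blue; 384x512 float32, m along the optical axis (not along the pixel's ray), 0 where there is no reading.
- bot.camera_info(name): a dict with "K" (3x3 intrinsics, pixels), "R" (3x3) and "t" (3): a world point X has camera coordinates R X + t; the wrist camera has in their place "mount" (4x4, takes a point from camera to tool coordinates, whose origin is the TCP and whose axes are the flange's). Camera axes: x right, y down, z forward; pixel columns grow to the right and rows downward; lengths in m; the calibration is good to about 2 mm. The wrist camera is an equidistant fisheye: a pixel r from the principal point sees the ray r / f radians off the axis. A picture is of the moment at which its call begins: read the wrist's pose just before it. camera_info takes no time and is no camera call.
- bot.hand_in(): hands the job in; it is judged then, once.
Trained networks look in the newest picture that a camera, given by its name, has taken for a name from the list of things; names that differ only in an ending like _2 or _b are one class to them, and where a whole thing is asked for, a point or a joint stands for the part that bears it (a point fixed in the world has none). Each returns a list of dicts, best first, with "confidence" (0 to 1); they miss things now and then, are a little off and sometimes report something else, mostly with a low value. They report only what shows in the picture. A call takes as long as a camera call.
- bot.silhouettes(camera, target): "mask" (384x512 bool, what is visible of it) and "bbox" ([left, top, right, bottom] in pixels, round what is visible of it).
The state is a dict: "t": time; "joints": joint angles; "qvel": joint speeds; "effort": joint torques, N m; "position": TCP position; "tool_rot": TCP orientation; "contact_force": force on the tool from outside, world axes, zero at the start; "ft_torque": the same for the moment, N m; "opening": finger opening in m; "gripper_force": force on a finger pad.
Only numpy, scipy, OpenCV 4.12 (cv2) and the standard library are available. Lean on these libraries where they do the work, as an engineer would, in place of code of your own. Each camera call takes 0.05 s, during which the arm holds its last target. There are 200 camera calls.

## Task

The small tray with the used cup has been left askew in front of the steel tray-return bay. Sliding it on the counter and never lifting it, push its left end in first until its back left corner is tucked in the left corner of the bay, with the right end still out, then swing the right end round until the tray sits square between the bay's ends and flush along the back bars. Stand the tall glass upright on the free right half of the tray, then ring the bell for the staff; the cup must stay standing on the tray and nothing else may be disturbed.

Things in the scene. Friction and masses are not known exactly. Their poses are not given: they have to be found in the camera images.
- tray: lacquered oak tray, 210 mm long (y axis), 130 mm wide (x axis), 0.3 to 0.65 kg; origin at the centre of its underside; +x its back side, +y its left end. Walls 8 mm thick: long sides 28 mm high, ends 42 mm with a hand slot 20 to 31 mm up. Floor 6 mm thick, 194 x 114 mm inside. Slides easily, but fingertips stick to its walls: follow its arc. Home, its origin is 67 mm in front of the bay's
- tray_back_left (a point): back left outer corner of the tray at its underside, at x +65, y +105 mm in the tray's frame
- tray_back_right (a point): back right outer corner of the tray at its underside, at x +65, y -105 mm in the tray's frame
- tray_free (a point): middle of the free right half of the tray, on its floor, at x 0, y -50, z +6 mm in the tray's frame
- bay: fixed bay of two 10 mm steel bars (15 and 40 mm up; posts 52 mm high): a back run and two short ends, open at the front, turned 0.3 to 0.65 rad to the left. Origin on the counter at the middle of the back run's inner face; +x to the back, +y left. 217 mm long inside (3.5 mm play each side of the tray); the ends come 24 mm forward, then splay 16 mm outward over 22 mm more
- bay_left (a point): inner left corner of the bay on the counter, at x 0, y +108.5 mm in the bay's frame
- bay_right (a point): inner right corner of the bay on the counter, at x 0, y -108.5 mm in the bay's frame
- used_cup: empty white espresso cup, 68 mm across and 58 mm high with a handle, loose, standing on the left half of the tray, handle to the back; origin at its foot, under the middle of cup and handle together (88 mm), z up
- tall_glass: clear straight tumbler, 66 mm across and 139 mm high, standing on the counter to the left or right of the bay; origin at the centre of its underside, z up
- bell_top (a point): top of the press button of the chrome counter bell (82 mm across, fixed), 66 mm above the counter; the button moves straight down
- bell_button (a joint): bell button, 0 at rest to 0.004 m fully pressed (rings beyond 0.003 m); a light spring returns it
- sugar_pourer: glass sugar pourer, 72 mm across and 167 mm high, at the left; a bystander to leave alone
- toothpick_pot: grey pot of toothpicks, 43 mm across and 70 mm high, at the right; a bystander to leave alone

How it is judged:
By the outcome, as a careful person would: the job done as asked, in the order asked, and still so for the second after the job is handed in, with the robot touching nothing.
It also fails if it takes over 72 s, if anything falls off the work surface, if the arm or the gripper's body presses on something with over 40 N, if the wrist force passes 120 N, or if a joint passes its speed limit or range.

## Working session

There is one attempt and no reset: what is moved stays moved. The work goes in short steps, Python scripts to look and compute and a shell command to move; the robot and the scene stay as the last step left them, time stands still between calls to the robot, and variables do not carry over. Pictures are saved under pics/ and viewed, at most 11 in all, crops included, and the job is handed in when it is done.

```bash
mkdir -p pics; cat > h.py <<'E'
import numpy as np, cv2
from rig import bot
def cap(n):
    p,d=bot.capture(n); cv2.imwrite  # rgb
    return p,d
def cloud(n,d,mask=None):
    c=bot.camera_info(n);K=np.array(c["K"]);R=np.array(c["R"]);t=np.array(c["t"]).ravel()
    m=(d>0) if mask is None else (d>0)&mask
    v,u=np.nonzero(m);z=d[m]
    X=np.stack([(u-K[0,2])/K[0,0]*z,(v-K[1,2])/K[1,1]*z,z],1)
    return (X-t)@R
E
python3 - <<'E'
from h import *
ims=[]
for n in ("scene","top"):
    p,d=cap(n); cv2.imwrite(f"pics/{n}0.png",p[:,:,::-1]); np.save(f"{n}0.npy",d)
    for k in ["tray","bay","used_cup","tall_glass","bell_top","sugar_pourer","toothpick_pot"]:
        for s in bot.silhouettes(n,k)[:1]:
            X=cloud(n,d,s["mask"])
            print(n,k,round(s["confidence"],2),s["bbox"],len(X),np.percentile(X,[2,50,98],axis=0).round(3).tolist() if len(X) else None)
            np.save(f"{n}_{k}.npy",s["mask"])
s=bot.state();print(s["t"],s["position"],s["tool_rot"],s["contact_force"])
E
```

```text
scene tray 0.88 [247.5, 181.6, 282.7, 230.3] 1165 [[0.435, -0.072, 0.0], [0.547, 0.035, 0.01], [0.634, 0.152, 0.042]]
scene bay 0.89 [211.9, 173.2, 240.5, 229.8] 424 [[0.578, -0.026, -0.0], [0.675, 0.12, 0.026], [0.728, 0.206, 0.051]]
scene used_cup 0.79 [253.9, 197.5, 271.8, 217.0] 353 [[0.466, 0.036, 0.016], [0.504, 0.068, 0.046], [0.544, 0.102, 0.065]]
scene tall_glass 0.65 [322.4, 128.2, 338.1, 163.2] 399 [[0.283, -0.379, 0.007], [0.482, -0.321, 0.109], [0.51, 0.062, 0.358]]
scene bell_top 0.65 [188.2, 256.6, 214.5, 280.4] 537 [[0.492, 0.367, 0.003], [0.517, 0.406, 0.035], [0.557, 0.432, 0.064]]
scene sugar_pourer 0.66 [225.9, 280.7, 251.0, 331.2] 1147 [[0.277, 0.45, 0.005], [0.297, 0.49, 0.093], [0.334, 0.508, 0.166]]
scene toothpick_pot 0.72 [269.1, 144.3, 287.6, 165.3] 205 [[0.639, -0.337, -0.003], [0.659, -0.243, 0.028], [0.721, -0.225, 0.065]]
top tray 0.75 [233.0, 157.2, 297.1, 218.6] 1837 [[0.444, -0.067, -0.003], [0.545, 0.02, 0.007], [0.629, 0.134, 0.045]]
top bay 0.9 [215.0, 128.6, 284.0, 175.2] 436 [[0.576, -0.033, -0.004], [0.68, 0.104, 0.04], [0.726, 0.2, 0.054]]
top used_cup 0.89 [243.8, 184.5, 263.3, 206.5] 307 [[0.466, 0.036, 0.007], [0.502, 0.067, 0.025], [0.53, 0.095, 0.069]]
top tall_glass 0.91 [363.6, 186.3, 390.6, 210.4] 458 [[0.447, -0.379, -0.001], [0.48, -0.358, 0.065], [0.508, -0.316, 0.141]]
top bell_top 0.83 [156.4, 181.4, 170.6, 199.8] 374 [[0.493, 0.352, 0.018], [0.525, 0.384, 0.041], [0.56, 0.421, 0.063]]
top sugar_pourer 0.73 [120.1, 242.3, 148.8, 264.9] 431 [[0.279, 0.435, 0.025], [0.309, 0.454, 0.124], [0.339, 0.493, 0.168]]
top toothpick_pot 0.45 [335.4, 146.3, 352.9, 159.3] 143 [[0.638, -0.272, -0.002], [0.66, -0.251, 0.024], [0.679, -0.231, 0.069]]
0.8 [ 0.2248419  -0.52919274  0.21460161] [[ 9.20359693e-01  3.91072929e-01  4.26616900e-07]
 [ 3.91072929e-01 -9.20359693e-01  9.16075091e-06]
 [ 3.97516269e-06 -8.26434757e-06 -1.00000000e+00]] [ 0.40835852 -0.55434616 -0.55445386]
```

```bash
python3 -c "
import cv2,numpy as np
a=cv2.imread('pics/top0.png');cv2.imwrite('pics/top0b.png',cv2.resize(a,(800,600)))"
```

```text
(no output)
```

View pics/top0b.png

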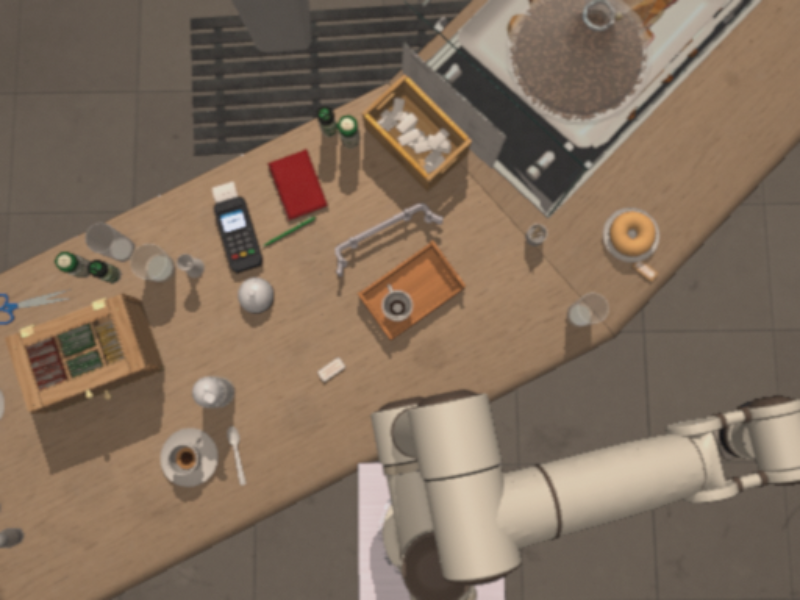

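View pics/scene0.png

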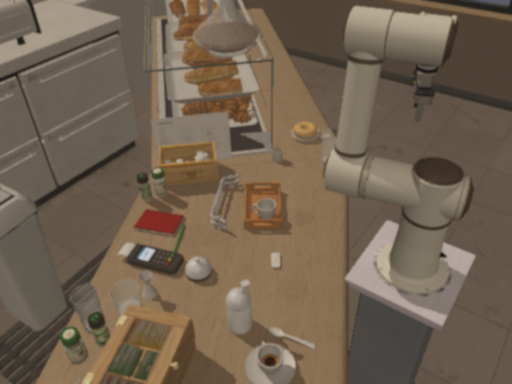

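The views show the tray at px (410,290) and the cup at (397,305) in the enlarged top view. The bay is behind them at (385,235), the bell at (255,295) and the glass at (585,310). Next I'll fit the poses.

```bash
cat >> h.py <<'E'
from scipy.optimize import least_squares
from scipy.spatial.transform import Rotation as Ro
def segd(P,A,B):
    d=B-A; s=np.clip(((P-A)@d)/(d@d),0,1); return np.linalg.norm(P-A-s[:,None]*d,axis=1)
def polyd(P,V,closed):
    V=np.array(V,float); n=len(V)
    return np.min([segd(P,V[i],V[(i+1)%n]) for i in range(n if closed else n-1)],axis=0)
TRAY=[(.061,.101),(.061,-.101),(-.061,-.101),(-.061,.101)]
BAY=[(-.046,.1295),(-.024,.1135),(.005,.1135),(.005,-.1135),(-.024,-.1135),(-.046,-.1295)]
def fit(P,V,closed,x0):
    def f(x):
        c,s=np.cos(x[2]),np.sin(x[2]); Q=(P-x[:2])@np.array([[c,-s],[s,c]])
        return polyd(Q,V,closed)
    best=min((least_squares(f,[x0[0],x0[1],a],loss='soft_l1',f_scale=.003) for a in x0[2]),key=lambda r:r.cost)
    return best.x, np.median(f(best.x)),len(P)
def to(x,p):
    c,s=np.cos(x[2]),np.sin(x[2]); return np.array(x[:2])+np.array([[c,-s],[s,c]])@np.array(p)
def wcloud(d,st,mask=None,step=1):
    c=bot.camera_info("wrist");K=np.array(c["K"]);M=np.array(c["mount"])
    m=(d>0) if mask is None else (d>0)&mask
    v,u=np.nonzero(m);z=d[m]
    a=(u-K[0,2])/K[0,0];b=(v-K[1,2])/K[1,1];r=np.hypot(a,b)+1e-9
    k=np.tan(r)/r; X=np.stack([a*k*z,b*k*z,z],1)
    X=X@M[:3,:3].T+M[:3,3]
    return X@np.array(st["tool_rot"]).T+np.array(st["position"])
E
python3 - <<'E'
from h import *
A={}
for n in ("scene","top"):
    d=np.load(n+"0.npy")
    for k,V,cl,x0,zl,zh in (("tray",TRAY,1,(.54,.03,(.3,.6,.9)),.015,.05),("bay",BAY,0,(.67,.11,(.3,.5,.7)),.01,.06)):
        X=cloud(n,d,np.load(f"{n}_{k}.npy")); P=X[(X[:,2]>zl)&(X[:,2]<zh)][:,:2]; A.setdefault(k,[]).append(P)
        print(n,k,fit(P,V,cl,x0))
    for k,zl in (("used_cup",.055),("tall_glass",.125),("bell_top",.05)):
        X=cloud(n,d,np.load(f"{n}_{k}.npy")); P=X[(X[:,2]>zl)&(X[:,2]<.15)]
        if len(P)>3: c,r=cv2.minEnclosingCircle(P[:,:2].astype(np.float32)); print(n,k,np.round(c,3),r,P.mean(0).round(3),len(P),P[:,2].max())
i=bot.camera_info("wrist");print(i)
E
```

```text
scene tray (array([0.53552879, 0.03848883, 0.60799276]), np.float64(0.0021872690420325185), 496)
scene bay (array([0.67520515, 0.10741335, 0.47622174]), np.float64(0.002079579361615579), 367)
scene used_cup [0.501 0.07 ] 0.03909949213266373 [0.5   0.075 0.06 ] 96 0.06772162424621787
scene tall_glass [ 0.481 -0.345] 0.038596972823143005 [ 0.483 -0.344  0.132] 84 0.14177564606891477
scene bell_top [0.53  0.395] 0.01463005319237709 [0.53  0.396 0.06 ] 32 0.07071568544900979
top tray (array([0.53403409, 0.03377254, 0.60967385]), np.float64(0.002112350610226039), 430)
top bay (array([0.67467116, 0.10203324, 0.47420548]), np.float64(0.0021179382947562357), 375)
top used_cup [0.5   0.067] 0.03671291097998619 [0.501 0.067 0.063] 68 0.07297895100406132
top tall_glass [ 0.478 -0.347] 0.0338268056511879 [ 0.48  -0.349  0.134] 66 0.14745601507735404
top bell_top [0.532 0.39 ] 0.026835709810256958 [0.528 0.389 0.057] 44 0.0704806245512581
{'K': array([[297.31863964,   0.        , 253.11896592],
       [  0.        , 297.31863964, 194.23174867],
       [  0.        ,   0.        ,   1.        ]]), 'mount': array([[-1.09716831e-03, -9.59984039e-01, -2.80052569e-01,
         7.91022140e-02],
       [ 9.99999368e-01, -9.84165518e-04, -5.44127951e-04,
         2.95979694e-04],
       [ 2.46736067e-04, -2.80052989e-01,  9.59984512e-01,
        -1.70210345e-01],
       [ 0.00000000e+00,  0.00000000e+00,  0.00000000e+00,
         1.00000000e+00]])}
```

```bash
python3 -m pendant '[[0.1,-0.08,0,0,0,0,0],[0.23,-0.185,0,0,0,0,0],[0.23,-0.185,0,0,0,0,0],[0.23,-0.185,0,0,0,0,0],[0.23,-0.185,0,0,0,0,0],[0.23,-0.185,0,0,0,0,0],[0.23,-0.185,0,0,0,0,0],[0.23,-0.185,0,0,0,0,0],[0.23,-0.185,0,0,0,0,0],[0.23,-0.185,0,0,0,0,0],[0.23,-0.185,0,0,0,0,0],[0.23,-0.185,0,0,0,0,0]]'
python3 -m pendant '[[0.19,-0.15,0,0,0,-0.094,0],[0,0,0,0,0,-0.094,0],[0,0,0,0,0,-0.094,0],[0,0,0,0,0,-0.094,0],[0,0,0,0,0,-0.094,0],[0,0,0,0,0,-0.094,0],[0,0,0,0,0,-0.094,0],[0,0,0,0,0,-0.094,0],[0,0,0,0,0,-0.094,0],[0,0,0,0,0,-0.094,0],[0,0,0,0,0,-0.094,0],[0,0,0,0,0,-0.094,0]]'
cat >> h.py <<'E'
def look(name=None,ks=("tray","bay","used_cup"),view=False):
    st=bot.state(); p,d=bot.capture("wrist"); R={}
    if name: cv2.imwrite(f"pics/{name}.png",p[:,:,::-1]); np.save(f"{name}.npy",d)
    for k in ks:
        s=bot.silhouettes("wrist",k)
        if not s: print("no",k); continue
        X=wcloud(d,st,s[0]["mask"]); R[k]=X
        if k=="tray":
            P=X[(X[:,2]>.018)&(X[:,2]<.05)][:,:2]; R["T"]=fit(P,TRAY,1,(*P.mean(0),(.3,.5,.7)))
            print("tray",R["T"],"zmed",np.percentile(X[:,2],[5,98]))
        elif k=="bay":
            P=X[(X[:,2]>.01)&(X[:,2]<.06)][:,:2]; R["B"]=fit(P,BAY,0,(.67,.105,(.3,.5,.7)));print("bay",R["B"],X[:,2].max())
        else:
            zt=np.percentile(X[:,2],98); P=X[X[:,2]>zt-.008]
            c,r=cv2.minEnclosingCircle(P[:,:2].astype(np.float32)); print(k,np.round(c,4),r,P.mean(0).round(4),"ztop",zt)
    if "T" in R and "B" in R:
        T,B=R["T"][0],R["B"][0]
        c,s=np.cos(B[2]),np.sin(B[2]); I=lambda q:np.array([[c,s],[-s,c]])@(q-B[:2])
        print("in bay frame mm: origin",(1e3*I(T[:2])).round(1),"BL",(1e3*I(to(T,(.065,.105)))).round(1),"BR",(1e3*I(to(T,(.065,-.105)))).round(1),"rel deg",np.degrees(T[2]-B[2]).round(2))
    return R
E
python3 - <<'E'
from h import *
s=bot.state();print(s["t"],s["position"],s["tool_rot"].round(4).tolist() if hasattr(s["tool_rot"],'round') else s["tool_rot"],s["joints"],s["opening"])
look("w1")
E
```

```text
t: 2.3
position: [0.5443, 0.0677, 0.2148]
tool_rot: [[0.92, 0.391, 0.001], [0.391, -0.92, -0.0], [0.001, 0.001, -1.0]]
contact_force: [0.8, -1.2, 0.4]
opening: 0.0456
gripper_force: 0.0
t: 3.8
position: [0.5668, 0.1083, 0.2146]
tool_rot: [[-0.571, 0.821, 0.0], [0.821, 0.571, 0.0], [0.0, 0.0, -1.0]]
contact_force: [-0.2, 0.4, 0.3]
opening: 0.0461
gripper_force: 0.0
3.8 [0.56677141 0.10829301 0.21462917] [[-0.571, 0.8209, 0.0], [0.8209, 0.571, 0.0001], [0.0, 0.0, -1.0]] [-1.17743468e+00  9.37282595e+00  9.11643509e+01  2.99213460e-03
  7.94615174e+01 -3.59980480e+01] 0.04608163097496301
tray (array([0.53576899, 0.03753691, 0.6100947 ]), np.float64(0.002077417538194709), 3108) zmed [0.00499542 0.04231425]
bay (array([0.67454465, 0.10511157, 0.47683961]), np.float64(0.0020566346019664154), 2115) 0.3147579974476832
used_cup [0.6355 0.0932] 0.12614211440086365 [0.6383 0.1615 0.0485] ztop 0.05086878433447297
in bay frame mm: origin [-154.3    3.7] BL [-103.8  116.4] BR [-75.9 -91.8] rel deg 7.63
```

View pics/w1.png

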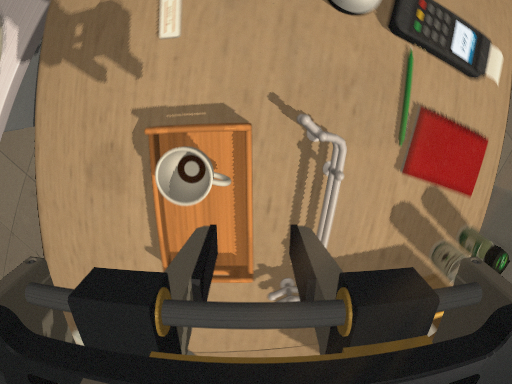

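The wrist view shows the tray at px (200,205), the cup at (187,175) and the bay bars at (330,200). The fits agree with the fixed cameras, so I'll move to grip the front wall right of the cup.

```bash
python3 -m pendant '[[-0.088,-0.1585,0,0,0,0,0],[-0.088,-0.1585,0,0,0,0,0],[-0.088,-0.1585,0,0,0,0,0],[-0.088,-0.1585,0,0,0,0,0],[0,0,0.17,0,0,0,0],[0,0,0.17,0,0,0,0],[0,0,0.17,0,0,0,0],[0,0,0.17,0,0,0,0],[0,0,0.12,0,0,0,0],[0,0,0,0,0,0,0]]'
python3 - <<'E'
from h import *
R=look("w2")
s=bot.state(); T=R["T"][0]; d=s["position"][:2]-T[:2]; c,q=np.cos(T[2]),np.sin(T[2]); print("TCP in tray",np.array([[c,q],[-q,c]])@d,s["position"])
E
```

```text
t: 5.25
position: [0.5005, -0.0211, 0.0529]
tool_rot: [[-0.566, 0.825, -0.004], [0.825, 0.566, 0.001], [0.003, -0.003, -1.0]]
contact_force: [0.3, -0.1, 0.1]
opening: 0.0459
gripper_force: 0.0
tray (array([0.5357117 , 0.03377574, 0.60648377]), np.float64(0.0021071423272429057), 9145) zmed [0.00513644 0.04215795]
bay (array([0.67475842, 0.1023487 , 0.47748076]), np.float64(0.0015557486757444674), 3504) 0.16588643667214845
used_cup [0.5021 0.0708] 0.03887927904725075 [0.5007 0.0703 0.0624] ztop 0.06447537923594006
in bay frame mm: origin [-155.    3.] BL [-104.1  115.5] BR [-77.  -92.8] rel deg 7.39
TCP in tray [-0.0582384  -0.02740391] [ 0.50347942 -0.02193571  0.05613783]
```

View pics/w2.png

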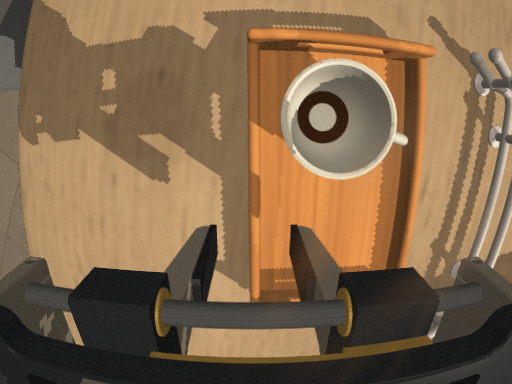

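Both fingers straddle the front wall, which runs down px column 250, and the cup at (338,118) is clear. I'll lower and grip.

```bash
python3 -m pendant '[[0,-0.015,0.1,0,0,0,0],[0,0,0.1,0,0,0,0],[0,0,0,0,0,0,0],[0,0,0,0,0,0,0],[0,0,0,0,0,0,-0.5],[0,0,0,0,0,0,-0.8],[0,0,0,0,0,0,-1],[0,0,0,0,0,0,-1],[0,0,0,0,0,0,-1],[0,0,0,0,0,0,-1]]'
python3 - <<'E'
from h import *
R=look("w3")
s=bot.state(); T=R["T"][0]; d=s["position"][:2]-T[:2]; c,q=np.cos(T[2]),np.sin(T[2]); print("TCP in tray",np.array([[c,q],[-q,c]])@d,s["position"],s["contact_force"],np.degrees(np.arctan2(s["tool_rot"][1][1],s["tool_rot"][0][1])))
E
```

```text
t: 6.7
position: [0.5001, -0.0232, 0.0147]
tool_rot: [[-0.567, 0.824, 0.001], [0.824, 0.567, 0.0], [-0.0, 0.001, -1.0]]
contact_force: [1.0, 1.7, -0.6]
opening: 0.0078
gripper_force: 30.0
tray (array([0.53419826, 0.03279696, 0.6032023 ]), np.float64(0.002243119659813539), 14580) zmed [0.00514945 0.04236587]
bay (array([0.67156052, 0.10525438, 0.50143903]), np.float64(0.0013469393106144514), 667) 0.134997069151116
used_cup [0.5015 0.0681] 0.038781147450208664 [0.4991 0.0686 0.0623] ztop 0.06443842608204643
in bay frame mm: origin [-155.3    2.5] BL [-101.3  113.6] BR [-80.  -95.4] rel deg 5.83
TCP in tray [-0.05984151 -0.02675055] [ 0.50009251 -0.02317978  0.01476631] [1.7344938  2.42091884 0.89224104] 34.53429025521465
```

```bash
cat >> h.py <<'E'
G=np.array([-.061,-.027])  # TCP in tray
def rows(tcp,ang,n,tz=None):
    """constant row reaching TCP xy, tool-y angle ang(rad) in n rows"""
    s=bot.state();R=np.array(s["tool_rot"]);a=np.arctan2(R[1,1],R[0,1]); dw=(ang-a+np.pi/2)%np.pi-np.pi/2
    A=sum(np.array([[np.sin(b),np.cos(b)],[-np.cos(b),np.sin(b)]]) for b in a+dw*np.arange(n)/n)  # cols: tool x, tool y
    # tool x for down tool: x = y cross z = (y)x(0,0,-1)
    A=sum(np.array([[-np.sin(b),np.cos(b)],[np.cos(b),np.sin(b)]]) for b in a+dw*np.arange(n)/n)
    v=np.linalg.solve(A,np.array(tcp)-s["position"][:2])
    print(f"n={n} row: {v[0]/.2:.4f} {v[1]/.2:.4f} turn {-dw/n/(np.pi/2):.4f}  (mm {v*1e3}, deg {np.degrees(dw/n):.2f}) z now {s['position'][2]:.4f}")
def traytgt(B,bl,phi,n):
    """bl mm in bay frame, phi deg"""
    f=np.radians(phi); o=np.array(bl)/1e3-np.array([[np.cos(f),-np.sin(f)],[np.sin(f),np.cos(f)]])@np.array([.065,.105])
    T=(*to(B,o),B[2]+f); tcp=to(T,G); print("tray",np.round(T,4),"tcp",tcp.round(4)); rows(tcp,T[2],n)
def where(B):
    s=bot.state();R=np.array(s["tool_rot"]);a=np.arctan2(R[1,1],R[0,1]);c,q=np.cos(a),np.sin(a)
    o=s["position"][:2]-np.array([[c,-q],[q,c]])@G; T=(*o,a); c,q=np.cos(B[2]),np.sin(B[2])
    I=lambda p:(1e3*np.array([[c,q],[-q,c]])@(p-np.array(B[:2]))).round(1)
    print("BL",I(to(T,(.065,.105))),"BR",I(to(T,(.065,-.105))),"phi",np.degrees(a-B[2]).round(2),"z",s["position"][2].round(4),"F",np.round(s["contact_force"],1),"t",s["t"])
BAYP=(.6748,.1023,.4772)
E
python3 - <<'E'
from h import *
where(BAYP); traytgt(BAYP,(-60,98),-13,16)
E
```

```text
BL [-104.3  115.5] BR [-78.  -92.8] phi 7.19 z 0.0148 F [1.7 2.4 0.9] t 6.9
tray [0.5395 0.044  0.2503] tcp [0.4871 0.0027]
n=16 row: 0.0091 -0.0002 turn 0.0140  (mm [ 1.81798733 -0.04964757], deg -1.26) z now 0.0148
```

```bash
python3 -m pendant '[[0.006,0,0,0,0,0.0095,-1],[0.0121,0,0,0,0,0.0187,-1],[0.0121,0,0,0,0,0.0187,-1],[0.0121,0,0,0,0,0.0187,-1],[0.0121,0,0,0,0,0.0187,-1],[0.0121,0,0,0,0,0.0187,-1],[0.0121,0,0,0,0,0.0187,-1],[0.0121,0,0,0,0,0.0187,-1],[0.0121,0,0,0,0,0.0187,-1],[0.0121,0,0,0,0,0.0187,-1],[0.0121,0,0,0,0,0.0187,-1],[0.0121,0,0,0,0,0.0187,-1]]'
python3 -m pendant '[[0.006,0,0,0,0,0.0095,-1],[0,0,0,0,0,0,-1],[0,0,0,0,0,0,-1]]'
python3 - <<'E'
from h import *
where(BAYP); look("w4"); where(BAYP); traytgt(BAYP,(-25,101.5),-11.5,6)
E
```

```text
t: 8.4
position: [0.4878, 0.0017, 0.0148]
tool_rot: [[-0.26, 0.966, 0.0], [0.966, 0.26, -0.0], [-0.0, 0.0, -1.0]]
contact_force: [-1.3, -1.0, 5.6]
opening: 0.0075
gripper_force: 30.0
t: 8.78
position: [0.4875, 0.003, 0.0148]
tool_rot: [[-0.246, 0.969, 0.0], [0.969, 0.246, 0.0], [0.0, 0.0, -1.0]]
contact_force: [-0.0, -0.2, 6.1]
opening: 0.008
gripper_force: 30.0
BL [-59.4  97.9] BR [-106.9 -106.7] phi -13.08 z 0.0148 F [-0.  -0.2  6.1] t 8.775
tray (array([0.53861842, 0.04423518, 0.26052494]), np.float64(0.002212826122748663), 14380) zmed [0.00523566 0.0423685 ]
bay (array([0.67501626, 0.100692  , 0.4703679 ]), np.float64(0.0012393339000602362), 1818) 0.051520720148631495
used_cup [0.5201 0.0879] 0.03927035629749298 [0.5176 0.0901 0.0623] ztop 0.06446148120877815
in bay frame mm: origin [-147.2   11.5] BL [-61.7 100.6] BR [-105.5 -104.7] rel deg -12.02
BL [-59.4  97.9] BR [-106.9 -106.6] phi -13.08 z 0.0147 F [-1.2 -0.3  5.3] t 8.975
tray [0.5721 0.0622 0.2765] tcp [0.5208 0.0196]
n=6 row: 0.0062 0.0304 turn -0.0029  (mm [1.23785463 6.07916301], deg 0.26) z now 0.0147
```

View pics/w4.png

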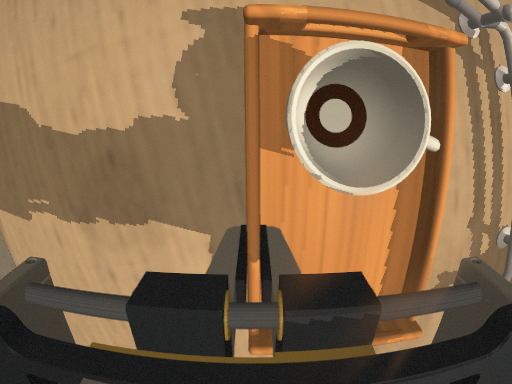

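The tray is gripped, the cup is standing at px (360,115), and the bay's left end is ahead at upper right (480,20). I'll push in.

```bash
python3 -m pendant '[[0.003,0.015,0,0,0,0,-1],[0.006,0.03,0,0,0,-0.003,-1],[0.006,0.03,0,0,0,-0.003,-1],[0.006,0.03,0,0,0,-0.003,-1],[0.006,0.03,0,0,0,-0.003,-1],[0.006,0.03,0,0,0,-0.003,-1],[0.003,0.015,0,0,0,0,-1],[0,0,0,0,0,0,-1],[0,0,0,0,0,0,-1]]'
cat >> h.py <<'E'
def fixed(ks=("tray",),B=None):
    for n in ("scene","top"):
        p,d=bot.capture(n)
        s=bot.silhouettes(n,"tray")
        if not s: print("no tray",n); continue
        X=cloud(n,d,s[0]["mask"]); P=X[(X[:,2]>.018)&(X[:,2]<.05)][:,:2]; T,r,N=fit(P,TRAY,1,(*P.mean(0),(.2,.4,.6)))
        B={"scene":(.6752,.1074,.4762),"top":(.6747,.1020,.4742)}[n]
        c,q=np.cos(B[2]),np.sin(B[2]); I=lambda p:(1e3*np.array([[c,q],[-q,c]])@(p-np.array(B[:2]))).round(1)
        print(n,s[0]["confidence"],"BL",I(to(T,(.065,.105))),"BR",I(to(T,(.065,-.105))),"phi",np.degrees(T[2]-B[2]).round(2),"N",N,"res",r)
E
python3 - <<'E'
from h import *
where(BAYP); look("w5"); fixed()
traytgt(BAYP,(-3,103),-11,5)
E
```

```text
t: 10.1
position: [0.5198, 0.0191, 0.0147]
tool_rot: [[-0.269, 0.963, -0.002], [0.963, 0.269, 0.0], [0.0, -0.001, -1.0]]
contact_force: [-3.4, -2.5, 8.3]
opening: 0.0079
gripper_force: 30.0
BL [-25.7 100.9] BR [ -68.4 -104.7] phi -11.74 z 0.0147 F [-3.4 -2.5  8.3] t 10.1
tray (array([0.57011726, 0.06126567, 0.27885792]), np.float64(0.002227847656871923), 14391) zmed [0.0052133  0.04220139]
bay (array([0.67523991, 0.10133641, 0.47229931]), np.float64(0.0013784179520225925), 6701) 0.1175721467342055
used_cup [0.5504 0.1066] 0.039036162197589874 [0.5483 0.1066 0.0623] ztop 0.06445225765109447
in bay frame mm: origin [-111.8   12.1] BL [-27.9 102.7] BR [ -68.2 -103.4] rel deg -11.08
scene 0.72 BL [-28.8 101.1] BR [ -70.5 -104.8] phi -11.45 N 385 res 0.0018907054481922952
top 0.74 BL [-29.  101.5] BR [ -69.9 -104.5] phi -11.23 N 227 res 0.0020512586075511208
tray [0.592  0.0734 0.2852] tcp [0.5411 0.0303]
n=5 row: 0.0050 0.0235 turn -0.0016  (mm [0.99175485 4.69604649], deg 0.15) z now 0.0148
```

View pics/w5.png

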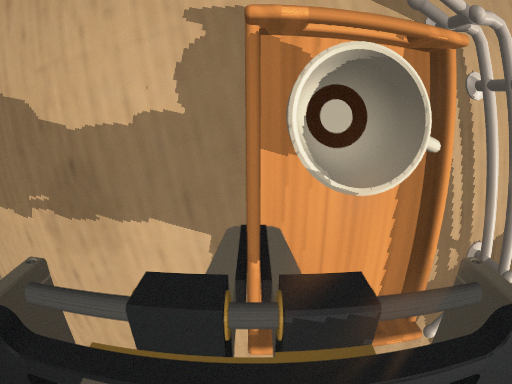

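All views agree that the back left corner is at about (-28, 101.5) mm in the bay frame. Next comes the tuck.

```bash
python3 - <<'E'
from h import *
traytgt(BAYP,(0,102.7),-11.4,6)
E
```

```text
tray [0.594  0.0747 0.2782] tcp [0.5427 0.032 ]
n=6 row: 0.0052 0.0213 turn -0.0006  (mm [1.03407914 4.25634972], deg 0.06) z now 0.0148
```

```bash
python3 -m pendant '[[0.003,0.011,0,0,0,0,-1],[0.005,0.021,0,0,0,-0.001,-1],[0.005,0.021,0,0,0,-0.001,-1],[0.005,0.021,0,0,0,-0.001,-1],[0.005,0.021,0,0,0,0,-1],[0.005,0.02,0,0,0,0,-1],[0.003,0.01,0,0,0,0,-1],[0,0,0,0,0,0,-1],[0,0,0,0,0,0,-1]]'
python3 - <<'E'
from h import *
where(BAYP); look("w6"); fixed()
E
```

```text
t: 11.62
position: [0.542, 0.0318, 0.0147]
tool_rot: [[-0.273, 0.962, -0.002], [0.962, 0.273, -0.0], [0.0, -0.002, -1.0]]
contact_force: [-3.5, -1.5, 7.1]
opening: 0.0079
gripper_force: 30.0
BL [ -0.6 102.6] BR [ -42.4 -103.2] phi -11.47 z 0.0147 F [-3.5 -1.5  7.1] t 11.625
tray (array([0.5921338 , 0.07417353, 0.28233357]), np.float64(0.0022627196433702493), 14660) zmed [0.00515428 0.04244854]
bay (array([0.67515548, 0.10271039, 0.475852  ]), np.float64(0.0016814631532581312), 8360) 0.11139083402943759
used_cup [0.5725 0.1194] 0.03912518545985222 [0.5704 0.1192 0.0622] ztop 0.06441550964582173
in bay frame mm: origin [-86.9  12.7] BL [ -2.9 103.2] BR [ -43.3 -102.9] rel deg -11.09
scene 0.69 BL [ -3.5 102.6] BR [ -44.1 -103.4] phi -11.16 N 386 res 0.002301731716633771
top 0.92 BL [ -3.5 103. ] BR [ -43.9 -103. ] phi -11.08 N 247 res 0.0019844507612608725
```

```bash
python3 - <<'E'
from h import *
traytgt(BAYP,(1,103.5),-11.4,2)
E
```

```text
tray [0.5945 0.0759 0.2782] tcp [0.5433 0.0332]
n=2 row: 0.0026 0.0039 turn -0.0004  (mm [0.52684435 0.78218883], deg 0.04) z now 0.0148
```

```bash
python3 -m pendant '[[0.0025,0.004,0,0,0,0,-1],[0.0025,0.004,0,0,0,0,-1],[0,0,0,0,0,0,-1],[0,0,0,0,0,0,-1],[0,0,0,0,0,0,-1]]'
python3 - <<'E'
from h import *
where(BAYP); look(None); fixed()
traytgt(BAYP,(0.5,104.2),-0.4,12)
E
```

```text
t: 12.65
position: [0.5433, 0.0329, 0.0147]
tool_rot: [[-0.273, 0.962, -0.002], [0.962, 0.273, -0.001], [0.0, -0.002, -1.0]]
contact_force: [-4.6, -3.1, 7.8]
opening: 0.0077
gripper_force: 30.0
BL [  1.  103.1] BR [ -40.8 -102.7] phi -11.47 z 0.0147 F [-4.6 -3.1  7.8] t 12.65
tray (array([0.59341731, 0.07524834, 0.2802869 ]), np.float64(0.002256785556312993), 14577) zmed [0.00518819 0.04230152]
bay (array([0.67508645, 0.10280098, 0.47466603]), np.float64(0.0017033000814207359), 8410) 0.1208366620995404
used_cup [0.5737 0.1193] 0.03879547491669655 [0.5716 0.1205 0.0622] ztop 0.06440553671898003
in bay frame mm: origin [-85.2  12.8] BL [ -1.2 103.3] BR [ -41.7 -102.8] rel deg -11.14
scene 0.57 BL [ -1.5 103. ] BR [ -42.7 -102.9] phi -11.33 N 352 res 0.0020602004761981797
top 0.77 BL [ -1.8 103.4] BR [ -42.3 -102.7] phi -11.13 N 246 res 0.002072633859604364
tray [0.617  0.072  0.4702] tcp [0.5749 0.0203]
n=12 row: -0.0096 0.0104 turn -0.0103  (mm [-1.92489648  2.08809816], deg 0.92) z now 0.0148
```

Tucked: the back left corner is within about 1.5 mm of the back and 5 mm of the end, with the right end 42 mm out. Now I'll swing the right end round.

```bash
python3 -m pendant '[[-0.0048,0.0052,0,0,0,-0.005,-1],[-0.0096,0.0104,0,0,0,-0.0103,-1],[-0.0096,0.0104,0,0,0,-0.0103,-1],[-0.0096,0.0104,0,0,0,-0.0103,-1],[-0.0096,0.0104,0,0,0,-0.0103,-1],[-0.0096,0.0104,0,0,0,-0.0103,-1],[-0.0096,0.0104,0,0,0,-0.0103,-1],[-0.0096,0.0104,0,0,0,-0.0103,-1],[0,0,0,0,0,0,-1],[0,0,0,0,0,0,-1]]'
python3 - <<'E'
from h import *
where(BAYP); fixed(); look("w7")
traytgt(BAYP,(0.5,104.2),-0.4,5)
E
```

```text
t: 14.3
position: [0.5624, 0.0254, 0.0148]
tool_rot: [[-0.388, 0.922, -0.003], [0.922, 0.388, 0.001], [0.002, -0.002, -1.0]]
contact_force: [-4.2, 0.7, 10.1]
opening: 0.0074
gripper_force: 30.0
BL [  0.9 104.9] BR [ -15.7 -104.4] phi -4.54 z 0.0148 F [-4.2  0.7 10.1] t 14.3
scene 0.65 BL [ -2.9 105.6] BR [ -17.9 -103.9] phi -4.1 N 329 res 0.0021302374863368945
top 0.69 BL [ -2.5 105.9] BR [ -16.7 -103.6] phi -3.88 N 267 res 0.0022196338202226523
tray (array([0.60703482, 0.07351166, 0.4036461 ]), np.float64(0.002213824890181744), 14134) zmed [0.00521686 0.04223475]
bay (array([0.6755662 , 0.10209559, 0.47211099]), np.float64(0.001694738381412666), 7908) 0.05297491867091979
used_cup [0.5821 0.115 ] 0.03904128447175026 [0.5797 0.1158 0.0623] ztop 0.06446047633829086
in bay frame mm: origin [-74.    5.7] BL [ -2. 106.] BR [ -16.4 -103.5] rel deg -3.92
tray [0.617  0.072  0.4702] tcp [0.5749 0.0203]
n=5 row: -0.0098 0.0092 turn -0.0092  (mm [-1.95815727  1.84154949], deg 0.83) z now 0.0147
```

```bash
python3 -m pendant '[[-0.009,0.0095,0,0,0,-0.009,-1],[-0.0105,0.0105,0,0,0,-0.0092,-1],[-0.0105,0.0105,0,0,0,-0.0092,-1],[-0.0105,0.0105,0,0,0,-0.0092,-1],[-0.0105,0.0105,0,0,0,-0.0092,-1],[0,0,0,0,0,0,-1],[0,0,0,0,0,0,-1],[0,0,0,0,0,0,-1]]'
python3 - <<'E'
from h import *
where(BAYP); fixed(); look("w8")
E
```

```text
t: 15.7
position: [0.576, 0.0205, 0.0148]
tool_rot: [[-0.453, 0.892, -0.003], [0.892, 0.453, 0.001], [0.002, -0.002, -1.0]]
contact_force: [-3.9, 0.5, 8.6]
opening: 0.0077
gripper_force: 30.0
BL [  1.6 103.8] BR [ 1.000e-01 -1.062e+02] phi -0.4 z 0.0148 F [-3.9  0.5  8.6] t 15.7
scene 0.67 BL [ -3.  104.4] BR [  -1.3 -105.6] phi 0.48 N 413 res 0.002385680277311092
top 0.75 BL [ -2.1 104.9] BR [  -1.4 -105.1] phi 0.21 N 219 res 0.0018901052758785453
tray (array([0.61690473, 0.07189309, 0.47886025]), np.float64(0.002299503410124785), 14738) zmed [0.00521132 0.0423956 ]
bay (array([0.67605623, 0.10231935, 0.47520405]), np.float64(0.0019088471835157265), 7749) 0.10406439478190947
used_cup [0.5891 0.1106] 0.0389755554497242 [0.5868 0.112  0.0623] ztop 0.06445650152635914
in bay frame mm: origin [-66.5   0. ] BL [ -1.9 105.2] BR [  -1.1 -104.8] rel deg 0.21
```

The tray is home: its origin is at (-66.5, 0) mm in the bay frame and square to within 0.3°. Now I'll release, rise and go to the glass.

```bash
python3 -m pendant '[[0,0,0,0,0,0,-0.7],[0,0,0,0,0,0,-0.4],[0,0,0,0,0,0,-0.2],[0,0,0,0,0,0,-0.2],[0,0,-0.05,0,0,0,-0.2],[0,0,-0.15,0,0,0,-0.2],[0,0,-0.2,0,0,0,0],[0,0,-0.2,0,0,0,0.5],[0,0,-0.2,0,0,0,1],[0,0,-0.2,0,0,0,1],[0,0,-0.18,0,0,0,1],[0,0,0,0,0,0,1]]'
python3 - <<'E'
from h import *
fixed(); look("w9")
E
python3 -m pendant '[[-0.08,-0.09,0,0,0,0,1],[-0.15,-0.18,0,0,0,0,1],[-0.15,-0.18,0,0,0,0,1],[-0.15,-0.18,0,0,0,0,1],[-0.15,-0.18,0,0,0,0,1],[-0.15,-0.18,0,0,0,0,1],[-0.15,-0.18,0,0,0,0,1],[-0.08,-0.09,0,0,0,0,1],[0,0,0,0,0,0,1],[0,0,0,0,0,0,1]]'
python3 - <<'E'
from h import *
R=look("w10",("tall_glass","toothpick_pot")); X=R["tall_glass"]
print(np.percentile(X,[2,50,98],axis=0).round(4)); np.save("g.npy",X)
for lo,hi in((.0,.02),(.04,.07),(.07,.1),(.1,.125),(.125,.15)):
    P=X[(X[:,2]>lo)&(X[:,2]<hi)][:,:2]
    if len(P)>10: c,r=cv2.minEnclosingCircle(P.astype(np.float32));print(lo,len(P),np.round(c,4),r)
print(bot.state()["position"])
E
```

```text
t: 17.6
position: [0.579, 0.0194, 0.255]
tool_rot: [[-0.454, 0.891, 0.008], [0.891, 0.454, -0.001], [-0.005, 0.006, -1.0]]
contact_force: [1.0, 0.6, -0.3]
opening: 0.0915
gripper_force: 0.0
scene 0.66 BL [ -2.9 104. ] BR [  -1.9 -106. ] phi 0.26 N 539 res 0.002301181723760079
top 0.78 BL [ -2.7 104.7] BR [-1.000e-01 -1.053e+02] phi 0.69 N 187 res 0.0018541850402534477
tray (array([0.61618786, 0.07358456, 0.47850665]), np.float64(0.0022601228169861626), 3465) zmed [0.00484929 0.0422666 ]
bay (array([0.67590945, 0.10233456, 0.47117025]), np.float64(0.002102523416553427), 2831) 0.2497567477266052
used_cup [0.5891 0.1109] 0.039300791919231415 [0.5875 0.1114 0.0626] ztop 0.0646324824206985
in bay frame mm: origin [-66.3   1.5] BL [ -2. 107.] BR [  -0.5 -103. ] rel deg 0.42
t: 19.25
position: [0.4489, -0.2829, 0.2503]
tool_rot: [[-0.454, 0.891, -0.0], [0.891, 0.454, 0.001], [0.001, 0.0, -1.0]]
contact_force: [-0.5, 0.4, -0.2]
opening: 0.0919
gripper_force: 0.0
tall_glass [ 0.4776 -0.3454] 0.0336882583796978 [ 0.4793 -0.3468  0.1361] ztop 0.1388493143306642
toothpick_pot [ 0.6583 -0.2499] 0.01483465451747179 [ 0.6588 -0.2507  0.0621] ztop 0.06445288567370754
[[ 0.4478 -0.3765  0.0135]
 [ 0.4804 -0.3579  0.0971]
 [ 0.5085 -0.3141  0.1388]]
0.0 193 [ 0.4782 -0.3451] 0.028994882479310036
0.04 668 [ 0.4782 -0.3449] 0.030405329540371895
0.07 929 [ 0.4779 -0.3454] 0.03157372772693634
0.1 994 [ 0.4779 -0.3455] 0.03235187008976936
0.125 876 [ 0.4776 -0.3454] 0.0336882583796978
[ 0.44918086 -0.28268781  0.25053448]
```

View pics/w10.png

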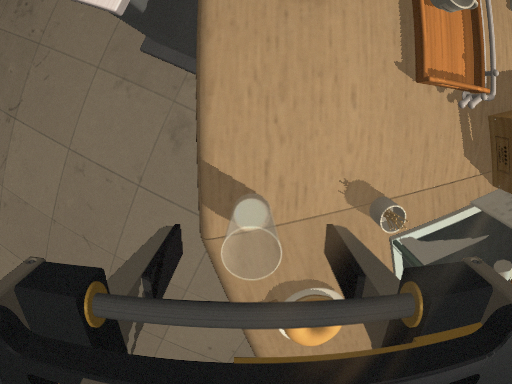

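The glass rim is at px (252,252) and clear of the donut plate and pot. The fit gives the centre at (0.478, -0.345) with a top height of 139 mm, as it should be.

```bash
python3 -m pendant '[[-0.17,-0.007,0,0,0,0,1],[-0.174,-0.0075,0,0,0,0,1],[0,0,0.2,0,0,0,1],[0,0,0.2,0,0,0,1],[0,0,0,0,0,0,1],[0,0,0,0,0,0,1],[0,0,0,0,0,0,1]]'
python3 -c "
from rig import bot
s=bot.state();print(s['position'],s['tool_rot'])"
```

```text
t: 20.27
position: [0.4786, -0.3471, 0.1732]
tool_rot: [[-0.454, 0.891, 0.003], [0.891, 0.454, -0.003], [-0.004, 0.001, -1.0]]
contact_force: [0.2, 0.0, 0.1]
opening: 0.092
gripper_force: 0.0
[ 0.47856124 -0.347117    0.17317629] [[-0.45435637  0.8908154   0.00286718]
 [ 0.8908107   0.45436398 -0.0031098 ]
 [-0.004073    0.00114115 -0.99999105]]
```

```bash
python3 -m pendant '[[0.008,0,0.12,0,0,0,1],[0,0,0.12,0,0,0,1],[0,0,0.12,0,0,0,1],[0,0,0.11,0,0,0,1],[0,0,0,0,0,0,1],[0,0,0,0,0,0,0.6],[0,0,0,0,0,0,0.4],[0,0,0,0,0,0,0.2],[0,0,0,0,0,0,0],[0,0,0,0,0,0,-0.5],[0,0,0,0,0,0,-1],[0,0,0,0,0,0,-1]]'
```

```text
t: 21.78
position: [0.4773, -0.3454, 0.0777]
tool_rot: [[-0.454, 0.891, 0.001], [0.891, 0.454, -0.001], [-0.002, 0.001, -1.0]]
contact_force: [0.4, 1.6, 5.4]
opening: 0.0642
gripper_force: 30.0
```

```bash
python3 -m pendant '[[0,0,-0.03,0,0,0,-1],[0,0,-0.1,0,0,0,-1],[0,0,-0.15,0,0,0,-1],[0,0,-0.15,0,0,0,-1],[0,0,-0.08,0,0,0,-1],[0,0,0,0,0,0,-1]]'
python3 -m pendant '[[0.065,0.078,0,0,0,0,-1],[0.13,0.157,0,0,0,0,-1],[0.13,0.157,0,0,0,0,-1],[0.13,0.157,0,0,0,0,-1],[0.13,0.157,0,0,0,0,-1],[0.13,0.157,0,0,0,0,-1],[0.13,0.157,0,0,0,0,-1],[0.13,0.157,0,0,0,0,-1],[0.13,0.157,0,0,0,0,-1],[0.13,0.157,0,0,0,0,-1],[0.065,0.078,0,0,0,0,-1],[0,0,0,0,0,0,-1]]'
python3 -m pendant '[[0,0,0,0,0,0,-1],[0,0,0,0,0,0,-1],[0,0,0,0,0,0,-1]]'
python3 - <<'E'
from h import *
R=look("w11",("tray","bay","used_cup","tall_glass")); s=bot.state(); T=R["T"][0]; print(to(T,(0,-.05)),s["position"],s["opening"])
E
```

```text
t: 22.52
position: [0.4772, -0.3454, 0.1801]
tool_rot: [[-0.454, 0.891, 0.002], [0.891, 0.454, -0.002], [-0.003, 0.001, -1.0]]
contact_force: [-0.7, 0.3, -1.0]
opening: 0.0642
gripper_force: 30.0
t: 24.02
position: [0.6377, 0.0307, 0.1775]
tool_rot: [[-0.456, 0.89, -0.002], [0.89, 0.456, 0.0], [0.001, -0.002, -1.0]]
contact_force: [-0.3, -0.6, -1.4]
opening: 0.0641
gripper_force: 30.0
t: 24.4
position: [0.6381, 0.0283, 0.1787]
tool_rot: [[-0.453, 0.892, 0.0], [0.892, 0.453, -0.0], [-0.0, 0.0, -1.0]]
contact_force: [-0.8, -1.4, -2.3]
opening: 0.0641
gripper_force: 30.0
tray (array([0.6178767 , 0.07194389, 0.47505299]), np.float64(0.0021160642695691595), 4149) zmed [0.00503065 0.04214317]
bay (array([0.67645117, 0.10233655, 0.47429326]), np.float64(0.0019206714198766765), 3439) 0.05327970347180219
used_cup [0.589  0.1122] 0.038685206323862076 [0.5845 0.1109 0.0624] ztop 0.0645919750386897
tall_glass [0.6507 0.1112] 0.11859907954931259 [0.6593 0.1341 0.0454] ztop 0.05103485431353812
in bay frame mm: origin [-66.   -0.3] BL [ -1.1 104.8] BR [  -0.9 -105.2] rel deg 0.04
[0.64074598 0.02748047] [0.63821936 0.02908879 0.17866023] 0.06389538469963373
```

View pics/w11.png

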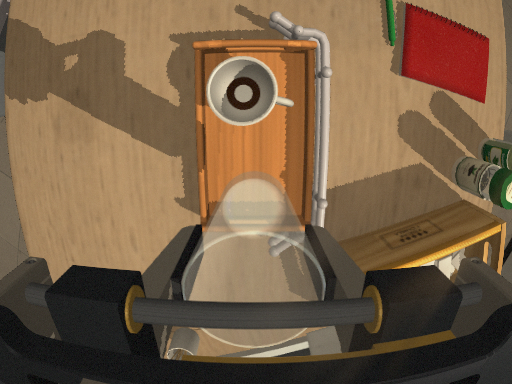

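The glass hangs over the free half, with the cup at px (243,90), and nothing is near the descent path.

```bash
python3 -m pendant '[[-0.008,0.008,0.06,0,0,0,-1],[0,0,0.12,0,0,0,-1],[0,0,0.12,0,0,0,-1],[0,0,0.1,0,0,0,-1],[0,0,0.05,0,0,0,-1],[0,0,0.01,0,0,0,-1],[0,0,0,0,0,0,-1],[0,0,0,0,0,0,-1],[0,0,0,0,0,0,-1]]'
python3 -c "
from rig import bot
s=bot.state();print(s['position'],s['contact_force'])"
```

```text
t: 25.78
position: [0.6409, 0.0285, 0.0874]
tool_rot: [[-0.454, 0.891, 0.001], [0.891, 0.454, -0.0], [-0.001, 0.001, -1.0]]
contact_force: [0.7, 0.8, -2.0]
opening: 0.0641
gripper_force: 30.0
[0.64087582 0.02853248 0.08736196] [ 0.65751496  0.77702245 -2.00024392]
```

```bash
python3 -m pendant '[[0,0,0.008,0,0,0,-1],[0,0,0.007,0,0,0,-1],[0,0,0,0,0,0,-1],[0,0,0,0,0,0,-1]]'
```

```text
t: 26.28
position: [0.6405, 0.0286, 0.0837]
tool_rot: [[-0.454, 0.891, 0.0], [0.891, 0.454, -0.0], [-0.0, 0.0, -1.0]]
contact_force: [1.5, 0.3, 0.0]
opening: 0.0642
gripper_force: 30.0
```

```bash
python3 -m pendant '[[0,0,0.001,0,0,0,0.42],[0,0,0,0,0,0,0.6],[0,0,0,0,0,0,0.8],[0,0,0,0,0,0,1],[0,0,0,0,0,0,1],[0,0,-0.05,0,0,0,1],[0,0,-0.12,0,0,0,1],[0,0,-0.2,0,0,0,1],[0,0,-0.2,0,0,0,1],[0,0,-0.2,0,0,0,1],[0,0,-0.1,0,0,0,1],[0,0,0,0,0,0,1]]'
python3 - <<'E'
from h import *
fixed(); look("w12",("tray","bay","used_cup","tall_glass"))
p,d=bot.capture("top")
for n in ("top","scene"):
    p,d=bot.capture(n)
    for k in ("tall_glass","bell_top"):
        s=bot.silhouettes(n,k)
        if s:
            X=cloud(n,d,s[0]["mask"]);z=.125 if k=="tall_glass" else .058
            P=X[(X[:,2]>z)&(X[:,2]<.16)];print(n,k,s[0]["confidence"],s[0]["bbox"],P.mean(0).round(4),P[:,2].max())
E
```

```text
t: 27.78
position: [0.6412, 0.0285, 0.2591]
tool_rot: [[-0.454, 0.891, 0.003], [0.891, 0.454, -0.0], [-0.002, 0.003, -1.0]]
contact_force: [-0.0, -0.2, 0.8]
opening: 0.092
gripper_force: 0.0
scene 0.66 BL [ -2.4 104.1] BR [  -2.3 -105.9] phi 0.03 N 454 res 0.002490531253585379
top 0.91 BL [ -1.8 104.2] BR [  -2.1 -105.8] phi -0.1 N 155 res 0.002045877359691875
tray (array([0.61739136, 0.07245688, 0.4749442 ]), np.float64(0.0022988325169323864), 2878) zmed [0.0049092  0.04229569]
bay (array([0.67576369, 0.10322327, 0.47427854]), np.float64(0.0021108235711075445), 2570) 0.05367414543534352
used_cup [0.5903 0.1118] 0.04042434319853783 [0.5852 0.1119 0.0625] ztop 0.06460029504802689
tall_glass [0.6418 0.0281] 0.03311518207192421 [0.6425 0.0235 0.1429] ztop 0.14513095398662113
in bay frame mm: origin [-66.   -0.7] BL [ -1.1 104.3] BR [  -0.9 -105.7] rel deg 0.04
top tall_glass 0.46 [257.6, 142.0, 266.4, 158.6] [0.6244 0.045  0.1411] 0.15192195018913057
top bell_top 0.84 [154.5, 178.1, 173.9, 200.5] [0.5295 0.3889 0.0655] 0.07134701041340351
scene tall_glass 0.55 [227.7, 163.4, 251.5, 199.6] [0.642  0.0295 0.1355] 0.14819456126846373
scene bell_top 0.8 [187.5, 256.7, 215.6, 280.7] [0.5301 0.3931 0.0634] 0.06727921274525601
```

View pics/w12.png

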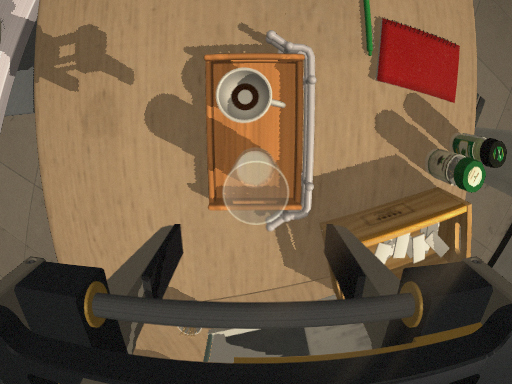

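The glass stands upright at px (255,190), the cup stands, and the tray is square. On to the bell, with the fingers shut.

```bash
python3 -m pendant '[[0.12,0.018,0,0,0,0,0],[0.24,0.035,0,0,0,0,-1],[0.24,0.035,0,0,0,0,-1],[0.24,0.035,0,0,0,0,-1],[0.24,0.035,0,0,0,0,-1],[0.24,0.035,0,0,0,0,-1],[0.24,0.035,0,0,0,0,-1],[0.24,0.035,0,0,0,0,-1],[0.24,0.035,0,0,0,0,-1],[0.17,0.025,0,0,0,0,-1],[0,0,0,0,0,0,-1],[0,0,0,0,0,0,-1]]'
python3 - <<'E'
from h import *
R=look("w13",("bell_top",)); X=R["bell_top"]
for z in (.045,.056,.060,.063):
    P=X[(X[:,2]>z)&(X[:,2]<.075)]; c,r=cv2.minEnclosingCircle(P[:,:2].astype(np.float32)); print(z,len(P),np.round(c,4),r,P.mean(0).round(4),P[:,2].max())
P=X[X[:,2]<.03][:,:2];c,r=cv2.minEnclosingCircle(P.astype(np.float32));print("base",c,r)
s=bot.state();print(s["position"],s["opening"],s["tool_rot"][0])
E
```

```text
t: 30.08
position: [0.4968, 0.4517, 0.2574]
tool_rot: [[-0.454, 0.891, -0.0], [0.891, 0.454, -0.0], [-0.0, -0.0, -1.0]]
contact_force: [0.3, 0.1, -0.5]
opening: 0.0004
gripper_force: 0.0
bell_top [0.4945 0.4614] 0.001941384980455041 [0.4945 0.4613 0.2578] ztop 0.25811152319724784
0.045 69 [0.5308 0.393 ] 0.008535022847354412 [0.5296 0.3956 0.0633] 0.06683393920609731
0.056 64 [0.5302 0.3937] 0.00817608367651701 [0.5294 0.3957 0.0643] 0.06683393920609731
0.06 64 [0.5302 0.3937] 0.00817608367651701 [0.5294 0.3957 0.0643] 0.06683393920609731
0.063 56 [0.5298 0.3931] 0.007634430658072233 [0.5289 0.3955 0.0646] 0.06683393920609731
base (0.0, 0.0) 0.0
[0.49746622 0.45100756 0.25749842] 0.0001995622313329693 [-4.53088790e-01  8.91465394e-01  5.07737905e-06]
```

View pics/w13.png

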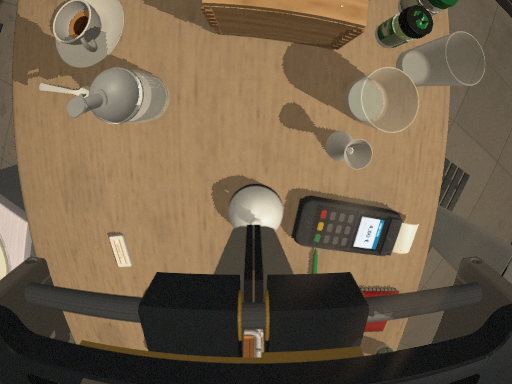

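The bell's dome is at px (256,210), with the shut fingertips just short of it. I'll move over the button and lower.

```bash
python3 -m pendant '[[-0.17,0.005,0,0,0,0,-1],[-0.169,0.005,0,0,0,0,-1],[0,0,0.2,0,0,0,-1],[0,0,0.2,0,0,0,-1],[0,0,0.2,0,0,0,-1],[0,0,0.18,0,0,0,-1],[0,0,0.09,0,0,0,-1],[0,0,0,0,0,0,-1],[0,0,0,0,0,0,-1],[0,0,0,0,0,0,-1]]'
python3 - <<'E'
from h import *
s=bot.state();print(s["position"],s["contact_force"])
for n in ("scene","top"):
    p,d=bot.capture(n);x=bot.silhouettes(n,"bell_top")[:1]
    if x: X=cloud(n,d,x[0]["mask"]);P=X[X[:,2]>.06];print(n,x[0]["bbox"],P.mean(0) if len(P) else 0)
E
```

```text
t: 31.42
position: [0.5311, 0.3928, 0.0855]
tool_rot: [[-0.454, 0.891, 0.003], [0.891, 0.454, 0.001], [-0.0, 0.003, -1.0]]
contact_force: [-0.0, 0.2, 0.8]
opening: 0.0008
gripper_force: 0.0
[0.53108986 0.39280586 0.08545489] [-0.02118723  0.15419669  0.8318384 ]
scene [188.1, 255.6, 212.8, 279.5] [0.53084243 0.39333796 0.06375326]
top [164.9, 180.0, 174.4, 196.8] [0.48125636 0.29874123 0.43882182]
```

```bash
python3 -m pendant '[[0,0,0.05,0,0,0,-1],[0,0,0.035,0,0,0,-1],[0,0,0.01,0,0,0,-1],[0,0,0.01,0,0,0,-1],[0,0,0,0,0,0,-1],[0,0,0,0,0,0,-1]]'
```

```text
t: 32.38
position: [0.5293, 0.392, 0.063]
tool_rot: [[-0.454, 0.891, -0.001], [0.891, 0.454, -0.001], [-0.0, -0.002, -1.0]]
contact_force: [-4.1, -2.4, 5.6]
opening: 0.0005
gripper_force: 2.9
```

```bash
python3 -m pendant '[[0,0,0.005,0,0,0,-1],[0,0,0.005,0,0,0,-1],[0,0,0,0,0,0,-1],[0,0,0,0,0,0,-1]]'
```

```text
t: 32.88
position: [0.5294, 0.3921, 0.0619]
tool_rot: [[-0.454, 0.891, -0.001], [0.891, 0.454, -0.001], [-0.0, -0.001, -1.0]]
contact_force: [-5.3, -2.9, 10.5]
opening: 0.0004
gripper_force: 5.1
```

```bash
python3 -m pendant '[[0,0,0.006,0,0,0,-1],[0,0,0,0,0,0,-1],[0,0,0,0,0,0,-1]]'
```

```text
t: 33.25
position: [0.5295, 0.3921, 0.0618]
tool_rot: [[-0.454, 0.891, -0.001], [0.891, 0.454, -0.001], [-0.0, -0.001, -1.0]]
contact_force: [-8.7, -4.4, 16.3]
opening: 0.0005
gripper_force: 8.1
```

The button is at its stop: the height stays at 61.8 mm while the force rises. I'll withdraw and check the final state.

```bash
python3 -m pendant '[[0,0,-0.02,0,0,0,-1],[0,0,-0.08,0,0,0,-1],[0,0,-0.2,0,0,0,-1],[0,0,-0.25,0,0,0,-1],[0,0,-0.25,0,0,0,-1],[0,0,-0.1,0,0,0,-1],[0,0,0,0,0,0,-1],[0,0,0,0,0,0,-1]]'
python3 - <<'E'
from h import *
fixed()
for n in ("scene",):
    p,d=bot.capture(n); cv2.imwrite("pics/end.png",p[:,:,::-1])
    for k in ("used_cup","tall_glass","sugar_pourer","toothpick_pot"):
        s=bot.silhouettes(n,k)
        if s: X=cloud(n,d,s[0]["mask"]);print(k,s[0]["bbox"],np.median(X,0).round(3),np.percentile(X[:,2],98))
E
```

```text
t: 34.25
position: [0.5288, 0.3917, 0.2362]
tool_rot: [[-0.454, 0.891, -0.004], [0.891, 0.454, -0.002], [0.0, -0.004, -1.0]]
contact_force: [-0.7, 0.4, -0.3]
opening: 0.0002
gripper_force: 0.0
scene 0.81 BL [ -2.4 103.9] BR [  -2.1 -106.1] phi 0.09 N 425 res 0.0023178468314209583
top 0.75 BL [ -1.9 105. ] BR [  -1.4 -105. ] phi 0.13 N 431 res 0.0020596688817361986
used_cup [229.6, 195.6, 246.2, 219.2] [0.589 0.107 0.046] 0.06448128285078132
tall_glass [230.9, 161.2, 248.9, 198.9] [0.631 0.045 0.105] 0.14389404121534086
sugar_pourer [223.3, 279.6, 253.8, 332.2] [0.297 0.489 0.094] 0.1663534192844206
toothpick_pot [272.4, 148.3, 284.4, 164.9] [ 0.654 -0.239  0.034] 0.06191391356455054
```

View pics/end.png

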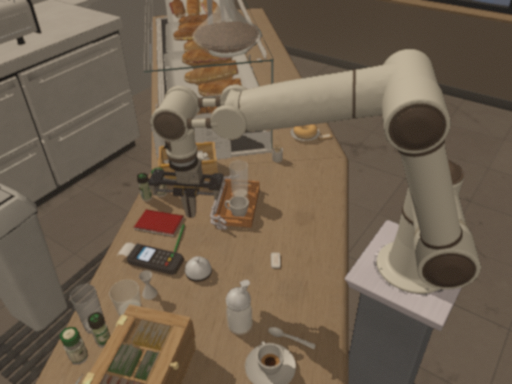

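The final view shows the tray home at px (238,205) with the cup at (238,207) and the glass at (240,180) both standing. Everything else is undisturbed and the arm is clear.

```bash
python3 -c "
from rig import bot
print(bot.hand_in())"
```

```text
the job is handed in; nothing more can be done
None
```

I've handed the job in at about 34 s: the tray went in left end first and sits square and flush in the bay, the cup and glass are standing on it, and the bell button was pressed to its stop; I steered the tray by gripping its front wall, without raising the gripper.

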